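Roll the weight case into its station bay

ROBOT

A 6-joint arm with a two-finger parallel gripper is mounted at the origin on a cart in front of the work surface, level with it; the furniture and walls round the work are solid. World frame = base frame: x ahead of the robot, y to its left, z up, the work surface at z = 0. Lengths are in m, angles in degrees, forces in N, time in s.
With the tool pointing down it reaches from about 0.4 to 0.825 m from the base axis. Payload 7 kg.
Tool frame: the origin (TCP) lies between the finger pads; the fingertips stand 19 mm ahead of it and the grasp point (between the pads) is the TCP (r.finger_overhang is the distance from the TCP to the fingertips, in m); z points along the fingers, y is the direction in which the jaws open and shut (so a half turn about z gives the same grasp; the last joint's range is limited). The gripper opens to 88 mm and grips with 3 to 60 N. Pads are 19 mm wide; open, the fingers measure 130 mm over their backs; the gripper's body (78 mm by 193 mm) begins 47 mm behind the grasp point.
Start: joints at [-49.211, 20.546, 0.682, 0, -70.136, -16.507], TCP at [0.278, -0.615, 0.246] pointing down, gripper open.
Joint ranges: [-176.03, 176.03], [-82.01, 121.73], [-58.28, 71.71], [-173.87, 95.51], [-174.79, -0.11], [-173.66, 173.66]. Speed limits (degrees/s): [136.94, 136.94, 172.46, 180, 180, 180].

INTERFACE

Orientations are given as [roll, pitch, yaw] about the fixed x, y, z axes, in that order (R = Rz(yaw) Ry(pitch) Rx(roll)).
In Python, from plant import r, optics gives the robot as it stands. The module is installed in compiled form; this text tells all that it offers.
- The arm moves only by the tool step_arm, never from a script. Its argument "increments" is a list of rows, each an object of numbers: "tx", "ty", "tz": the shift along the world's x, y, z in mm; "ax", "ay", "az": the turn, a rotation vector about the world's x, y, z in degrees; "claw": the gripper command: -1 is shut, 1 is fully open, values between are in proportion. In form: [{"tx": .., "ty": .., "tz": .., "ax": .., "ay": .., "az": .., "claw": ..}, ...]. A call has 1 to 12 rows; each row shifts and turns the commanded pose from where the row before left it; what a row does not reach is not made up. A row lasts 1/10 s, in which the tool goes at most 50 mm and 8.59 degrees, less where a joint would pass 70% of its speed; a pose out of reach is approached as far as the arm can. A call with a gripper value outside its range is refused whole. The fingers move at their own pace and stop on an object; "newtons" is the grip in N (left out, the last holds). Time passes only in rows, so rows that do not move let the fingers close. It gives the time, the measured TCP pose, the force and the opening at its end, in the units of the state.
- r.get_state(): the state, without advancing time (a new reading comes with each control period).
- optics.capture(name): name is "scene" or "side" or "wrist"; returns a dict with "image" (384x512x3 uint8, blue, green, red), "depth" (384x512 float32, m along the optical axis (not along the pixel's ray), 0 where there is no reading), "fx", "fy", "cx", "cy" (pixels), "distortion" ([k1, k2, p1, p2, k3] as OpenCV has them; the pictures are not rectified), "R" (3x3) and "t" (3): a world point X has camera coordinates R X + t. Camera axes: x right, y down, z forward; pixel columns grow to the right and rows downward; lengths in m; the calibration is good to about 2 mm. A picture is of the moment at which its call begins.
- r.close_job(): hands the job in, once; it reports no verdict.
The state is a dict: "time_s": time; "joints": joint angles; "qd": joint speeds; "joint_torque": joint torques, N m; "tcp_pos": TCP position; "eef_rot": TCP orientation; "contact_force": force on the tool from outside, world axes, zero at the start; "moment": the same for the moment, N m; "gripper_width": finger opening in m.
Only numpy, scipy, OpenCV 4.12 (cv2) and the standard library are available. Lean on these libraries where they do the work, as an engineer would, in place of code of your own. Each camera call takes 0.05 s, during which the arm holds its last target. There are 200 camera calls.

TASK

Push the wooden weight case along the rollers it stands on, all the way into the bay at the end of its lane until it is fully home against the end wall, and leave it resting there. Keep it down on the rollers (do not lift or tip it), and leave the round tin on the other lane where it stands.

Things in the scene. Friction and masses are not known exactly. Their poses are not given: they have to be found in the camera images.
- weight_case: Closed brown wooden box with a small brass-coloured clasp, 68 x 116 x 42 mm (x, y, z), 0.2 to 0.45 kg, lid fixed. Origin at the centre of its underside, z up; its long side (own y) lies along the lane. It stands loose on the rollers of either one of the two lanes, short of the bay, and is pushed in the track's +y.
- sample_tin: Round metal sample tin, 64 mm diameter, 48 mm high, standing on the rollers of the other lane; it must stay where it is. Origin at the centre of its underside.
- track: Fixed grey two-lane roller track, 192 x 420 mm (x, y). Origin: centre of its footprint on the worktop; +y runs along the lanes to the bays (to the robot's left, within 9 degrees), +x away from the robot. Lane centres x = -46 and +46 mm, 84 mm wide between guide rails 46 mm high. Free-turning steel rollers, tops at z = 36 mm, y = -180 to +150 mm; the -y end (y = -210) is open.
- bay_end (a point): Point on the worktop midway between the two lanes, at track y = +194 mm, where the rubber bumpers on the end wall have their faces. The bays are the last 81 mm of each lane before it, open above and in front, side walls 71 mm and end wall 75 mm high. The case touches the bumper when its origin is 58 mm short of it; its rear then stands 35 mm out of the bay. Axes as the track's.

How it is judged (in metres and radians):
At the end, for the whole second after the job is handed in: The weight case rests on its rollers inside its lane's bay, within 12 mm of touching the end bumper, along the lane within 7 degrees and at rest; the tin is within 20 mm of where it started (y of weight_case in the frame of track above 0.124 m and (x of weight_case in the frame of track between -0.061 and -0.031 m or x of weight_case in the frame of track between 0.031 and 0.061 m) and z of weight_case in the frame of track between 0.03 and 0.042 m and angle between the y axis of weight_case and the y axis of track, either way round below 0.12 rad and linear speed of weight_case below 0.02 m/s and distance of sample_tin from where it was at the start of the episode below 0.02 m).
It fails at once if the weight case is lifted more than 20 mm off the rollers or tipped more than 15 degrees (z of weight_case in the frame of track above 0.056 m or angle between weight_case's own z axis and vertical above 0.26 rad).
It fails at once if the tin is pushed more than 20 mm from where it stood (distance of sample_tin from where it was at the start of the episode above 0.02 m).
It also fails if it takes over 42 s, if anything falls off the work surface, if the arm or the gripper's body presses on something with over 40 N, if the wrist force passes 120 N, or if a joint passes its speed limit or range.

## Working session

There is one attempt and no reset: what is moved stays moved. The work goes in short steps, Python scripts to look and compute and a tool call to move; the robot and the scene stay as the last step left them, time stands still between calls to the robot, and variables do not carry over. Pictures are saved under pics/ and viewed, about 8 in all and at most 12, crops included, and the job is handed in when it is done.

Besides the shell and the picture viewer there is one more tool, called after "Request:" by a JSON object that holds its "name" and its "arguments". step_arm: Moves the arm, as the interface text tells. Its arguments: {"type":"object","properties":{"increments":{"type":"array","items":{"type":"object","properties":{"tx":{"type":"number"},"ty":{"type":"number"},"tz":{"type":"number"},"ax":{"type":"number"},"ay":{"type":"number"},"az":{"type":"number"},"claw":{"type":"number"}}}},"newtons":{"type":"number"}},"required":["increments"]}

```bash
mkdir -p pics; cat > h.py <<'E'
import numpy as np, cv2, pickle
from plant import r, optics
def cap(n,f):
    c=optics.capture(n); cv2.imwrite(f'pics/{f}.png',c['image']); pickle.dump(c,open(f'{f}.pkl','wb')); return c
def pt(c,u,v,z=None):
    """world point at pixel: from depth, or on plane z"""
    K=np.array([[c['fx'],0,c['cx']],[0,c['fy'],c['cy']],[0,0,1]])
    x,y=cv2.undistortPoints(np.array([[[u,v]]],float),K,np.array(c['distortion']))[0,0]
    R=np.array(c['R']);t=np.array(c['t']);o=-R.T@t;d=R.T@np.array([x,y,1])
    s=c['depth'][int(round(v)),int(round(u))] if z is None else (z-o[2])/d[2]
    return o+s*d
E
python3 - <<'E'
from h import *
a=cap('scene','s0');b=cap('side','d0')
cv2.imwrite('pics/both.png',cv2.resize(np.vstack([a['image'],b['image']]),None,fx=.78,fy=.78))
for c in(a,b): print(-np.array(c['R']).T@np.array(c['t']))
print(r.get_state())
E
```

```text
[0.00851422 0.82144133 0.56039136]
[0.40487708 0.71116228 0.63076293]
{'time_s': 0.1, 'joints': array([-4.92123320e+01,  2.05880868e+01,  6.39508468e-01, -1.72735297e-02,
       -7.01362906e+01, -1.65064443e+01]), 'qd': array([ 0.02130124, -0.08753751,  0.0390492 ,  0.10106923, -0.00946696,
       -0.00096019]), 'joint_torque': array([-4.01343505e-04, -5.84164560e+01,  2.93749666e+01,  7.01539814e+00,
        1.00860855e-02, -4.98177781e-05]), 'tcp_pos': array([ 0.27737436, -0.61493073,  0.24471297]), 'eef_rot': array([ 1.79914015e+02, -8.54553721e-03, -1.55724651e+02]), 'contact_force': array([-0.38210744,  0.27469392,  0.11561672]), 'moment': array([-0.03386105, -0.02381527, -0.03896878]), 'gripper_width': 0.0879923376507039}
```

View pics/both.png

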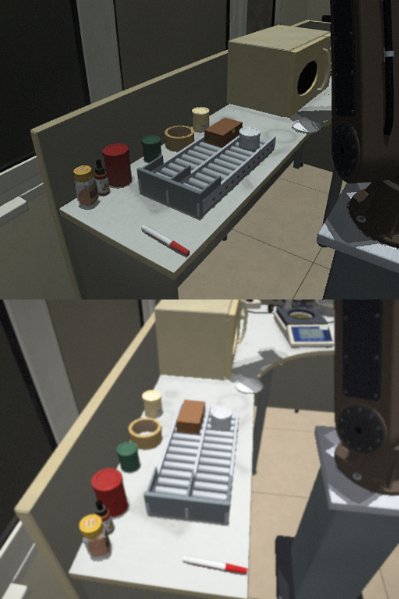

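Both lanes are visible: the case is in the far (+x) lane and the tin in the near lane, roughly at display (190,417) and (220,415) in the side view. I'll enlarge the side view.

```bash
python3 - <<'E'
from h import *
b=pickle.load(open('d0.pkl','rb'))
cv2.imwrite('pics/crop.png',cv2.resize(b['image'][90:310,160:340],None,fx=2.7,fy=2.7,interpolation=cv2.INTER_CUBIC))
E
```

```text
(no output)
```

View pics/crop.png

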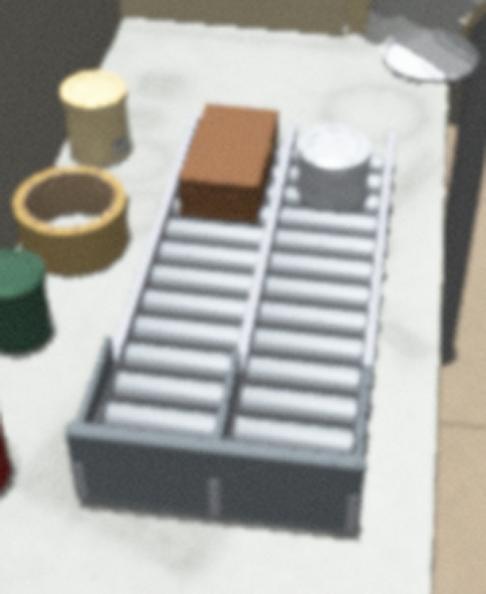

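The crop shows the case lid corners at (207,105), (278,110), (268,186) and (184,180), the tin top at (335,146), and the end wall's top outer edge from (70,430) to (363,462). Next I'll convert these to world positions.

```bash
python3 - <<'E'
from h import *
b=pickle.load(open('d0.pkl','rb'))
P=lambda u,v,z=None: pt(b,160+u/2.7,90+v/2.7,z)
np.set_printoptions(precision=4,suppress=True)
L=P(70,430,.075);Rr=P(363,462,.075)
print('wall',L,Rr,np.linalg.norm(L-Rr))
e=(L-Rr)/np.linalg.norm(L-Rr);ey=np.array([-e[1],e[0],0]);print('yaw',np.degrees(np.arctan2(e[1],e[0])))
o=(L+Rr)/2-.21*ey; o[2]=0; print('track o',o)
f=lambda p:((p-o)@e,(p-o)@ey)
for n,q in dict(rl=(207,105),rr=(278,110),fr=(268,186),fl=(184,180)).items():
    p=P(*q,.078);print(n,p,'trk',f(p),'depthz',P(*q))
for q in [(230,145),(335,146),(391,135),(190,125),(293,130),(240,28),(240,40)]:
    p=P(*q);print(q,p,f(p))
p=P(335,146,.084);print('tin',p,f(p))
for q in [(391,135),(195,120),(293,130)]: 
    p=P(*q,.046);print(q,p,f(p))
# enclosure via depth
E
```

```text
wall [0.5897 0.2618 0.075 ] [0.4005 0.261  0.075 ] 0.18919818285472859
yaw 0.22667085668991807
track o [0.4959 0.0514 0.    ]
rl [ 0.5669 -0.1196  0.078 ] trk (np.float64(0.07026761961383127), np.float64(-0.17127544835129332)) depthz [ 0.5671 -0.1208  0.0772]
rr [ 0.5032 -0.1207  0.078 ] trk (np.float64(0.006560896942011133), np.float64(-0.1721121457926454)) depthz [ 0.5036 -0.1242  0.0757]
fr [ 0.4972 -0.0094  0.078 ] trk (np.float64(0.0009949434900817903), np.float64(-0.06084653187201496)) depthz [0.4049 0.7112 0.6308]
fl [ 0.5663 -0.0077  0.078 ] trk (np.float64(0.0700999987659597), np.float64(-0.059343475052484294)) depthz [ 0.5671 -0.0114  0.0751]
(230, 145) [ 0.5369 -0.062   0.0778] (np.float64(0.04048559783428861), np.float64(-0.11354526237526313))
(335, 146) [ 0.4481 -0.0709  0.0796] (np.float64(-0.04830050698736414), np.float64(-0.12209367235152445))
(391, 135) [ 0.4017 -0.1436  0.0456] (np.float64(-0.09496884036023955), np.float64(-0.19465493780571244))
(190, 125) [ 0.5866 -0.1355  0.044 ] (np.float64(0.08993085429282142), np.float64(-0.18729365531031728))
(293, 130) [ 0.4912 -0.1392  0.0452] (np.float64(-0.005480179236469908), np.float64(-0.19063377589672018))
(240, 28) [ 0.577  -0.3756  0.0117] (np.float64(0.07933553935895409), np.float64(-0.427297321624318))
(240, 40) [ 0.5762 -0.3698  0.0001] (np.float64(0.07856756118620531), np.float64(-0.42150338934360637))
tin [ 0.4478 -0.0646  0.084 ] (np.float64(-0.04862442695127329), np.float64(-0.1157836177268551))
(391, 135) [ 0.4017 -0.1431  0.046 ] (np.float64(-0.09496456273875363), np.float64(-0.19409371319401234))
(195, 120) [ 0.5829 -0.1413  0.046 ] (np.float64(0.08620946965783613), np.float64(-0.1930872516525679))
(293, 130) [ 0.4911 -0.1381  0.046 ] (np.float64(-0.005587986919705813), np.float64(-0.1895284103734768))
```

```bash
python3 - <<'E'
from h import *
for f in('s0','d0'):
    c=pickle.load(open(f+'.pkl','rb'))
    K=np.array([[c['fx'],0,c['cx']],[0,c['fy'],c['cy']],[0,0,1]])
    g=np.stack(np.meshgrid(np.arange(512.),np.arange(384.)),-1).reshape(-1,1,2)
    n=cv2.undistortPoints(g,K,np.array(c['distortion']))[:,0]
    d=c['depth'].ravel();C=np.c_[n,np.ones(len(n))]*d[:,None]
    W=(C-np.array(c['t']))@np.array(c['R']);W=W[d>0]
    print(f,'max z (cm) rows y -.7...3, cols x .1...9')
    for y in np.arange(-.7,.35,.07):
        print('%5.2f'%y,*['%4d'%(100*W[m,2].max()) if (m:=(abs(W[:,0]-x-.035)<.035)&(abs(W[:,1]-y-.035)<.035)).any() else '   .' for x in np.arange(.1,.95,.07)])
E
```

```text
s0 max z (cm) rows y -.7...3, cols x .1...9
-0.70    .  -74  -28    0   26   26   26   26   26   38   25    .    .
-0.63    .  -74  -73    0   26   26   26   26   26   38   38    .    .
-0.56    .  -74  -74    0   26   26   26   26   26   27   39    .    .
-0.49    .  -74  -74    0   26   26   26   26   26   21   39    .    .
-0.42    .  -74  -74    1   26   26   26   26   26   21   40    .    .
-0.35    .  -74  -74    1    1    0    0    0   21   21   41    .    .
-0.28    .    .  -74    0    0    0    0    0   21   21   41    .    .
-0.21    .    .    .    0    4    0  -74    7   21   21   42    .    .
-0.14    0    .    .    0    8    8    8    7   21   21   43    .    .
-0.07    1   47   47    0    8    8    7    4   21   21   44    .    .
 0.00   49   48    .    0    4    4    4    4   21   21   44    .    .
 0.07   49   48    .    0    4    4    4    6   21   45   45    .    .
 0.14   30    .    .    0    7    7    7    7   21   46   46    .    .
 0.21    .    .    .    0    7    7    7   10   21   46   47    .    .
 0.28    .    .    .    0    0    0    0    7   21   21   48  
[... 417 characters left out ...]
4  -74  -74    1    1    0    0    0   21   21   31    .    .
-0.28  -74  -74  -74    0    0    0    0    0   21   21   33    .    .
-0.21    0  -66  -74    0    4    4    4    7   21   21   35    .    .
-0.14    0  -65  -74    0    8    8    7    7   21   21   37    .    .
-0.07    1  -65  -74    0    8    8    7    4   21   21   39    .    .
 0.00    1   45  -74    0    4    4    4    4   21   21   41    .    .
 0.07   45   45  -74    0    4    4    4    6   21   44   44    .    .
 0.14   30    .    .    0    7    7    7    7   21   46   44    .    .
 0.21    .    .    .    0    7    7    7   10   21   47   44    .    .
 0.28    .    .    .    0    0    0    0    9   21   21   36    .    .
```

Request:
{"name": "step_arm", "arguments": {"increments": [{"tz": 40,"claw": -0.55},{"tz": 40},{"tz": 30,"ty": 20},{"tx": 20,"ty": 35,"az": 6},{"tx": 20,"ty": 35,"az": 6},{"tx": 22,"ty": 35,"az": 6},{"tx": 22,"ty": 35,"az": 6},{"tx": 22,"ty": 35,"az": 6},{"tx": 22,"ty": 35,"az": 6},{"tx": 22,"ty": 35,"az": 6},{"tx": 22,"ty": 35,"az": 6},{"tx": 22,"ty": 35,"az": 6}]}}

```text
$.increments[0]: bad value
```

Request:
{"name": "step_arm", "arguments": {"increments": [{"tx": 22,"ty": 35,"az": 6},{"tx": 22,"ty": 35,"az": 5.6},{"tx": 20,"ty": 20},{},{}]}}

```text
$.increments[0]: bad value
```

Request:
{"name": "step_arm", "arguments": {"increments": [{"tx": 0,"ty": 0,"tz": 40,"ax": 0,"ay": 0,"az": 0,"claw": -0.55},{"tx": 0,"ty": 0,"tz": 40,"ax": 0,"ay": 0,"az": 0,"claw": -0.55},{"tx": 0,"ty": 20,"tz": 30,"ax": 0,"ay": 0,"az": 0,"claw": -0.55},{"tx": 20,"ty": 35,"tz": 0,"ax": 0,"ay": 0,"az": 6,"claw": -0.55},{"tx": 20,"ty": 35,"tz": 0,"ax": 0,"ay": 0,"az": 6,"claw": -0.55},{"tx": 22,"ty": 35,"tz": 0,"ax": 0,"ay": 0,"az": 6,"claw": -0.55},{"tx": 22,"ty": 35,"tz": 0,"ax": 0,"ay": 0,"az": 6,"claw": -0.55},{"tx": 22,"ty": 35,"tz": 0,"ax": 0,"ay": 0,"az": 6,"claw": -0.55},{"tx": 22,"ty": 35,"tz": 0,"ax": 0,"ay": 0,"az": 6,"claw": -0.55}]}}

```text
time_s: 1.0
tcp_pos: [0.406, -0.3836, 0.3553]
eef_rot: [180.0, 0.0, -119.5]
contact_force: [1.0, -0.7, 0.5]
gripper_width: 0.0224
```

Request:
{"name": "step_arm", "arguments": {"increments": [{"tx": 21.5,"ty": 32,"tz": 0,"ax": 0,"ay": 0,"az": 5,"claw": -0.55},{"tx": 21.5,"ty": 32,"tz": 0,"ax": 0,"ay": 0,"az": 5,"claw": -0.55},{"tx": 21.5,"ty": 32,"tz": 0,"ax": 0,"ay": 0,"az": 5,"claw": -0.55},{"tx": 21.5,"ty": 32,"tz": 0,"ax": 0,"ay": 0,"az": 5,"claw": -0.55},{"tx": 21.5,"ty": 32,"tz": 0,"ax": 0,"ay": 0,"az": 5,"claw": -0.55},{"tx": 21.5,"ty": 32,"tz": -20,"ax": 0,"ay": 0,"az": 4.5,"claw": -0.55},{"tx": 0,"ty": 0,"tz": -40,"ax": 0,"ay": 0,"az": 0,"claw": -0.55},{"tx": 0,"ty": 0,"tz": -40,"ax": 0,"ay": 0,"az": 0,"claw": -0.55},{"tx": 0,"ty": 0,"tz": 0,"ax": 0,"ay": 0,"az": 0,"claw": -0.55}]}}

```text
time_s: 1.9
tcp_pos: [0.5314, -0.1921, 0.2499]
eef_rot: [179.4, 0.1, -90.2]
contact_force: [-0.6, 0.6, 0.1]
gripper_width: 0.0196
```

```bash
python3 - <<'E'
from h import *
a=cap('side','d1');b=cap('wrist','w1')
cv2.imwrite('pics/v1.png',np.hstack([cv2.resize(a['image'][60:310,130:350],(440,500)),cv2.resize(b['image'],(360,270)).repeat(1,0) if 0 else cv2.copyMakeBorder(cv2.resize(b['image'],(360,270)),0,230,0,0,0)]))
print(r.get_state()['tcp_pos'])
E
```

```text
[ 0.53458395 -0.19360426  0.2561138 ]
```

View pics/v1.png

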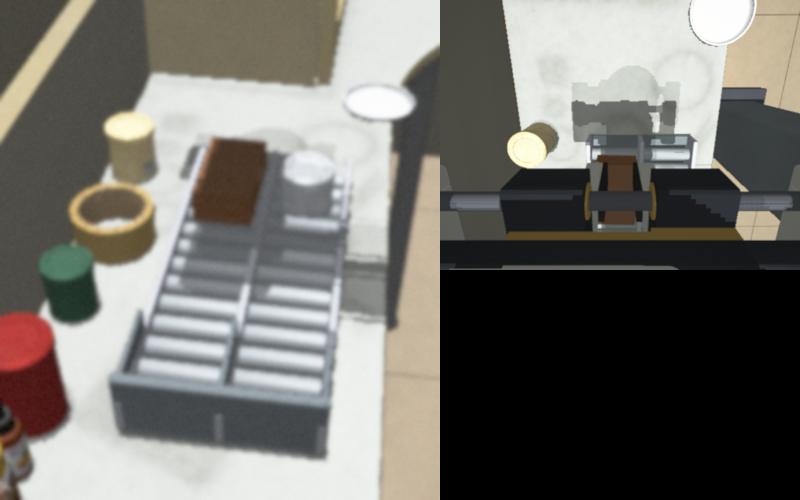

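The wrist view is seen from the +y side: the case runs through the fingers' line of sight, with its rear lid edge near display (617,156). I'll check that edge's y position.

```bash
python3 - <<'E'
from h import *
b=pickle.load(open('w1.pkl','rb'))
cv2.imwrite('pics/w1c.png',cv2.resize(b['image'][170:340,180:380],None,fx=3.5,fy=3.5,interpolation=cv2.INTER_CUBIC))
print(-np.array(b['R']).T@np.array(b['t']))
for q in [(228,220),(252,220),(275,220),(252,225),(252,235),(252,215)]: print(q,pt(b,*q),pt(b,*q,.078))
E
```

```text
[ 0.53233849 -0.27516172  0.39185108]
(228, 220) [ 0.56611898 -0.1280178   0.03547578] [ 0.56208815 -0.14557564  0.078     ]
(252, 220) [ 0.53628049 -0.12753508  0.0347608 ] [ 0.53580316 -0.14541084  0.078     ]
(275, 220) [ 0.50759465 -0.12733918  0.03471902] [ 0.51059336 -0.14525386  0.078     ]
(252, 225) [ 0.53616411 -0.12740595  0.05008418] [ 0.53585163 -0.13947477  0.078     ]
(252, 235) [ 0.53596516 -0.12679757  0.07669009] [ 0.53595008 -0.12741422  0.078     ]
(252, 215) [ 0.53625566 -0.13314023  0.03202781] [ 0.53575519 -0.15128536  0.078     ]
```

View pics/w1c.png

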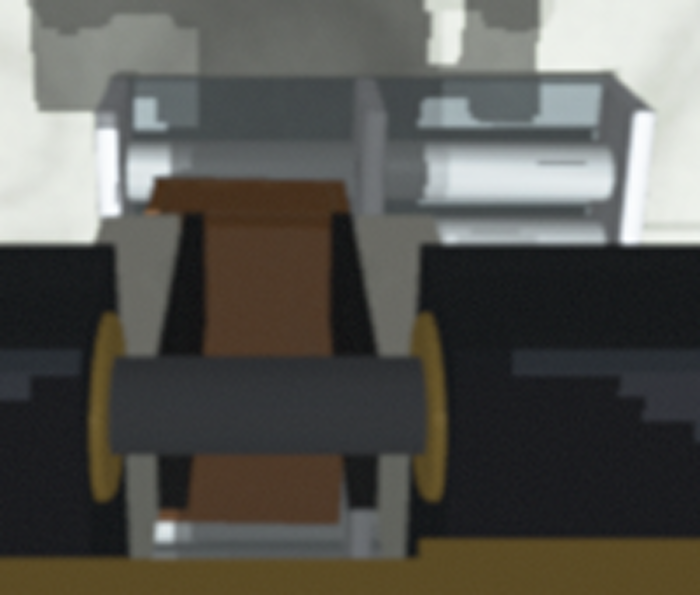

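The rear face measures y = -0.127 and x = 0.506 to 0.57, which agrees with the side view. The fingers are clear behind it, so I'll lower them.

Request:
{"name": "step_arm", "arguments": {"increments": [{"tx": 0,"ty": 0,"tz": -35,"ax": 0,"ay": 0,"az": 0,"claw": -0.55},{"tx": 0,"ty": 0,"tz": -35,"ax": 0,"ay": 0,"az": 0,"claw": -0.55},{"tx": 0,"ty": 0,"tz": -35,"ax": 0,"ay": 0,"az": 0,"claw": -0.55},{"tx": 0,"ty": 0,"tz": -35,"ax": 0,"ay": 0,"az": 0,"claw": -0.55},{"tx": 0,"ty": 0,"tz": -25,"ax": 0,"ay": 0,"az": 0,"claw": -0.55},{"tx": 0,"ty": 0,"tz": -15,"ax": 0,"ay": 0,"az": 0,"claw": -0.55},{"tx": 0,"ty": 0,"tz": 0,"ax": 0,"ay": 0,"az": 0,"claw": -0.55},{"tx": 0,"ty": 0,"tz": 0,"ax": 0,"ay": 0,"az": 0,"claw": -0.55}]}}

```text
time_s: 2.8
tcp_pos: [0.5363, -0.1938, 0.0776]
eef_rot: [-179.8, -0.0, -90.2]
contact_force: [-0.1, 0.4, 0.0]
gripper_width: 0.0199
```

Request:
{"name": "step_arm", "arguments": {"increments": [{"tx": 0,"ty": 15,"tz": -4,"ax": 0,"ay": 0,"az": 0,"claw": -0.55},{"tx": 0,"ty": 15,"tz": 0,"ax": 0,"ay": 0,"az": 0,"claw": -0.55},{"tx": 0,"ty": 10,"tz": 0,"ax": 0,"ay": 0,"az": 0,"claw": -0.55},{"tx": 0,"ty": 5,"tz": 0,"ax": 0,"ay": 0,"az": 0,"claw": -0.55},{"tx": 0,"ty": 4,"tz": 0,"ax": 0,"ay": 0,"az": 0,"claw": -0.55},{"tx": 0,"ty": 4,"tz": 0,"ax": 0,"ay": 0,"az": 0,"claw": -0.55},{"tx": 0,"ty": 4,"tz": 0,"ax": 0,"ay": 0,"az": 0,"claw": -0.55},{"tx": 0,"ty": 4,"tz": 0,"ax": 0,"ay": 0,"az": 0,"claw": -0.55},{"tx": 0,"ty": 5,"tz": 0,"ax": 0,"ay": 0,"az": 0,"claw": -0.55},{"tx": 0,"ty": 5,"tz": 0,"ax": 0,"ay": 0,"az": 0,"claw": -0.55},{"tx": 0,"ty": 5,"tz": 0,"ax": 0,"ay": 0,"az": 0,"claw": -0.55},{"tx": 0,"ty": 5,"tz": 0,"ax": 0,"ay": 0,"az": 0,"claw": -0.55}]}}

```text
time_s: 4.0
tcp_pos: [0.5346, -0.1119, 0.0715]
eef_rot: [-180.0, -0.0, -90.2]
contact_force: [0.3, -1.0, -1.0]
gripper_width: 0.0195
```

```bash
python3 - <<'E'
from h import *
a=cap('side','d2')
cv2.imwrite('pics/v2.png',cv2.resize(a['image'][60:310,130:350],None,fx=2.3,fy=2.3,interpolation=cv2.INTER_CUBIC))
print(r.get_state()['tcp_pos'],r.get_state()['contact_force'])
E
```

```text
[ 0.53457069 -0.11137459  0.07156621] [-0.49918521  0.61359     0.34484057]
```

View pics/v2.png

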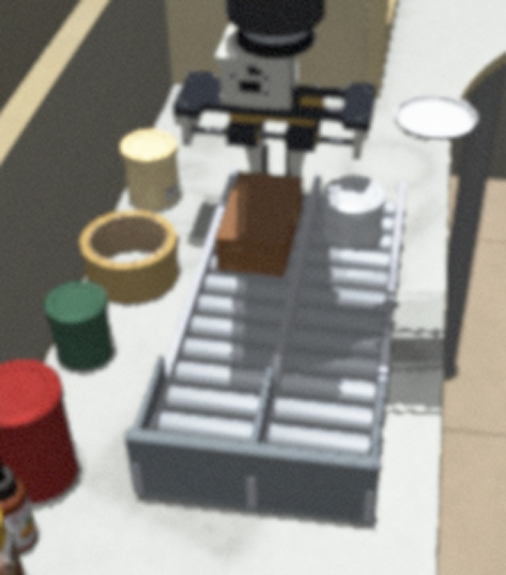

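The fingers are behind the case and it has started to move along its lane, with its lower front edge now at about (255,270). The tin at (357,205) is undisturbed, so I'll keep pushing.

Request:
{"name": "step_arm", "arguments": {"increments": [{"tx": 0,"ty": 7,"tz": 0,"ax": 0,"ay": 0,"az": 0,"claw": -0.55},{"tx": 0,"ty": 9,"tz": 0,"ax": 0,"ay": 0,"az": 0,"claw": -0.55},{"tx": 0,"ty": 10,"tz": 0,"ax": 0,"ay": 0,"az": 0,"claw": -0.55},{"tx": 0,"ty": 10,"tz": 0,"ax": 0,"ay": 0,"az": 0,"claw": -0.55},{"tx": 0,"ty": 10,"tz": 0,"ax": 0,"ay": 0,"az": 0,"claw": -0.55},{"tx": 0,"ty": 10,"tz": 0,"ax": 0,"ay": 0,"az": 0,"claw": -0.55},{"tx": 0,"ty": 10,"tz": 0,"ax": 0,"ay": 0,"az": 0,"claw": -0.55},{"tx": 0,"ty": 10,"tz": 0,"ax": 0,"ay": 0,"az": 0,"claw": -0.55},{"tx": 0,"ty": 10,"tz": 0,"ax": 0,"ay": 0,"az": 0,"claw": -0.55},{"tx": 0,"ty": 9,"tz": 0,"ax": 0,"ay": 0,"az": 0,"claw": -0.55},{"tx": 0,"ty": 8,"tz": 0,"ax": 0,"ay": 0,"az": 0,"claw": -0.55},{"tx": 0,"ty": 7,"tz": 0,"ax": 0,"ay": 0,"az": 0,"claw": -0.55}]}}

```text
time_s: 5.25
tcp_pos: [0.5345, -0.0016, 0.0715]
eef_rot: [180.0, -0.0, -90.2]
contact_force: [0.1, -0.3, 0.5]
gripper_width: 0.0197
```

```bash
python3 - <<'E'
from h import *
a=cap('side','d3')
cv2.imwrite('pics/v3.png',cv2.resize(a['image'][60:310,130:350],None,fx=2.3,fy=2.3,interpolation=cv2.INTER_CUBIC))
print(r.get_state()['tcp_pos'],r.get_state()['contact_force'])
E
```

```text
[ 0.53471953 -0.00097919  0.07160143] [-0.78483223  0.67590178  0.71837957]
```

View pics/v3.png

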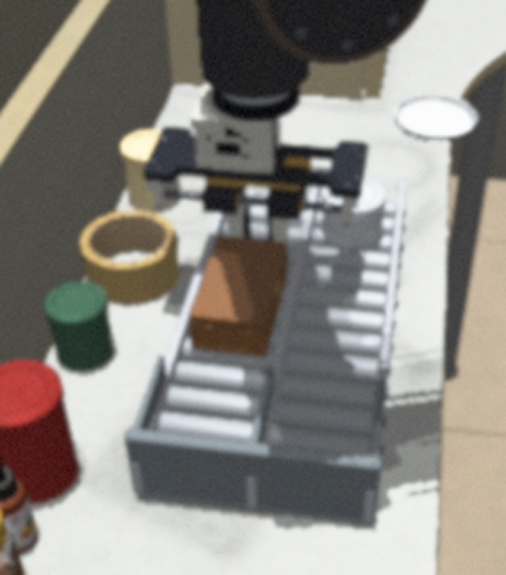

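Case is at mid-lane, with lid corners at about (222,238), (287,241), (268,327) and (193,320). I'll check its yaw and x before it enters the bay.

```bash
python3 - <<'E'
from h import *
a=pickle.load(open('d3.pkl','rb'))
for q in [(222,238),(287,241),(268,327),(193,320)]:
    p=pt(a,130+q[0]/2.3,60+q[1]/2.3,.078);print(p.round(4))
for q in [(158,360),(270,370)]: print(pt(a,130+q[0]/2.3,60+q[1]/2.3,.071).round(4))
E
```

```text
[0.5652 0.0169 0.078 ]
[0.5039 0.0127 0.078 ]
[0.5032 0.1315 0.078 ]
[0.5679 0.132  0.078 ]
[0.5882 0.1764 0.071 ]
[0.4949 0.1746 0.071 ]
```

It's straight and inside the lane, so I'll continue into the bay at a gentler speed.

Request:
{"name": "step_arm", "arguments": {"increments": [{"tx": 0,"ty": 7,"tz": 0,"ax": 0,"ay": 0,"az": 0,"claw": -0.55},{"tx": 0,"ty": 7,"tz": 0,"ax": 0,"ay": 0,"az": 0,"claw": -0.55},{"tx": 0,"ty": 7,"tz": 0,"ax": 0,"ay": 0,"az": 0,"claw": -0.55},{"tx": 0,"ty": 7,"tz": 0,"ax": 0,"ay": 0,"az": 0,"claw": -0.55},{"tx": 0,"ty": 7,"tz": 0,"ax": 0,"ay": 0,"az": 0,"claw": -0.55},{"tx": 0,"ty": 7,"tz": 0,"ax": 0,"ay": 0,"az": 0,"claw": -0.55},{"tx": 0,"ty": 7,"tz": 0,"ax": 0,"ay": 0,"az": 0,"claw": -0.55},{"tx": 0,"ty": 7,"tz": 0,"ax": 0,"ay": 0,"az": 0,"claw": -0.55},{"tx": 0,"ty": 7,"tz": 0,"ax": 0,"ay": 0,"az": 0,"claw": -0.55},{"tx": 0,"ty": 7,"tz": 0,"ax": 0,"ay": 0,"az": 0,"claw": -0.55},{"tx": 0,"ty": 7,"tz": 0,"ax": 0,"ay": 0,"az": 0,"claw": -0.55},{"tx": 0,"ty": 7,"tz": 0,"ax": 0,"ay": 0,"az": 0,"claw": -0.55}]}}

```text
time_s: 6.5
tcp_pos: [0.5346, 0.0823, 0.0716]
eef_rot: [-180.0, 0.0, -90.2]
contact_force: [-0.2, 0.1, -0.1]
gripper_width: 0.0197
```

Request:
{"name": "step_arm", "arguments": {"increments": [{"tx": 0,"ty": 4,"tz": 0,"ax": 0,"ay": 0,"az": 0,"claw": -0.55},{"tx": 0,"ty": 4,"tz": 0,"ax": 0,"ay": 0,"az": 0,"claw": -0.55},{"tx": 0,"ty": 4,"tz": 0,"ax": 0,"ay": 0,"az": 0,"claw": -0.55},{"tx": 0,"ty": 3,"tz": 0,"ax": 0,"ay": 0,"az": 0,"claw": -0.55},{"tx": 0,"ty": 3,"tz": 0,"ax": 0,"ay": 0,"az": 0,"claw": -0.55},{"tx": 0,"ty": 3,"tz": 0,"ax": 0,"ay": 0,"az": 0,"claw": -0.55},{"tx": 0,"ty": 2,"tz": 0,"ax": 0,"ay": 0,"az": 0,"claw": -0.55},{"tx": 0,"ty": 2,"tz": 0,"ax": 0,"ay": 0,"az": 0,"claw": -0.55},{"tx": 0,"ty": 0,"tz": 0,"ax": 0,"ay": 0,"az": 0,"claw": -0.55},{"tx": 0,"ty": 0,"tz": 0,"ax": 0,"ay": 0,"az": 0,"claw": -0.55}]}}

```text
time_s: 7.5
tcp_pos: [0.5345, 0.1067, 0.0715]
eef_rot: [180.0, 0.0, -90.2]
contact_force: [1.0, 0.3, -0.1]
gripper_width: 0.0198
```

```bash
python3 - <<'E'
from h import *
a=cap('side','d4')
cv2.imwrite('pics/v4.png',cv2.resize(a['image'][110:310,150:350],None,fx=2.9,fy=2.9,interpolation=cv2.INTER_CUBIC))
print(r.get_state()['tcp_pos'],r.get_state()['contact_force'])
E
```

```text
[0.53449803 0.10669535 0.07153313] [-0.17714177  0.0388418  -0.62097361]
```

View pics/v4.png

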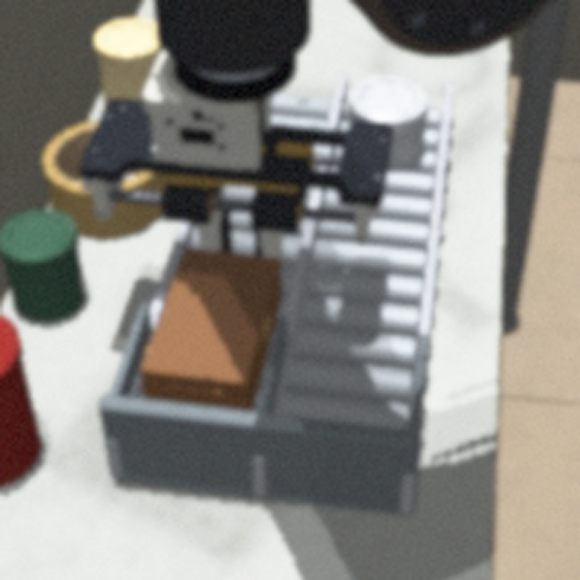

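The case is in the bay, with its front lid edge near (193,378) and a small gap to the wall. The tin hasn't moved. I'll ease it home in small steps and watch the force.

Request:
{"name": "step_arm", "arguments": {"increments": [{"tx": 0,"ty": 2,"tz": 0,"ax": 0,"ay": 0,"az": 0,"claw": -0.55},{"tx": 0,"ty": 2,"tz": 0,"ax": 0,"ay": 0,"az": 0,"claw": -0.55},{"tx": 0,"ty": 2,"tz": 0,"ax": 0,"ay": 0,"az": 0,"claw": -0.55},{"tx": 0,"ty": 2,"tz": 0,"ax": 0,"ay": 0,"az": 0,"claw": -0.55},{"tx": 0,"ty": 1,"tz": 0,"ax": 0,"ay": 0,"az": 0,"claw": -0.55},{"tx": 0,"ty": 0,"tz": 0,"ax": 0,"ay": 0,"az": 0,"claw": -0.55}]}}

```text
time_s: 8.15
tcp_pos: [0.5346, 0.116, 0.0716]
eef_rot: [-180.0, 0.0, -90.2]
contact_force: [-0.1, 0.0, -0.3]
gripper_width: 0.0198
```

Request:
{"name": "step_arm", "arguments": {"increments": [{"tx": 0,"ty": 1,"tz": 0,"ax": 0,"ay": 0,"az": 0,"claw": -0.55},{"tx": 0,"ty": 1,"tz": 0,"ax": 0,"ay": 0,"az": 0,"claw": -0.55},{"tx": 0,"ty": 0,"tz": 0,"ax": 0,"ay": 0,"az": 0,"claw": -0.55}]}}

```text
time_s: 8.45
tcp_pos: [0.5346, 0.1178, 0.0716]
eef_rot: [-180.0, 0.0, -90.2]
contact_force: [-0.6, -0.1, -1.0]
gripper_width: 0.0197
```

Request:
{"name": "step_arm", "arguments": {"increments": [{"tx": 0,"ty": 1,"tz": 0,"ax": 0,"ay": 0,"az": 0,"claw": -0.55},{"tx": 0,"ty": 1,"tz": 0,"ax": 0,"ay": 0,"az": 0,"claw": -0.55},{"tx": 0,"ty": 0,"tz": 0,"ax": 0,"ay": 0,"az": 0,"claw": -0.55}]}}

```text
time_s: 8.75
tcp_pos: [0.5346, 0.1198, 0.0716]
eef_rot: [-180.0, 0.0, -90.2]
contact_force: [0.3, -1.0, -0.6]
gripper_width: 0.0195
```

Request:
{"name": "step_arm", "arguments": {"increments": [{"tx": 0,"ty": 1,"tz": 0,"ax": 0,"ay": 0,"az": 0,"claw": -0.55},{"tx": 0,"ty": 1,"tz": 0,"ax": 0,"ay": 0,"az": 0,"claw": -0.55},{"tx": 0,"ty": 0,"tz": 0,"ax": 0,"ay": 0,"az": 0,"claw": -0.55}]}}

```text
time_s: 9.05
tcp_pos: [0.5346, 0.1219, 0.0716]
eef_rot: [-180.0, 0.0, -90.2]
contact_force: [0.5, -0.4, -0.4]
gripper_width: 0.0198
```

Request:
{"name": "step_arm", "arguments": {"increments": [{"tx": 0,"ty": 1,"tz": 0,"ax": 0,"ay": 0,"az": 0,"claw": -0.55},{"tx": 0,"ty": 1,"tz": 0,"ax": 0,"ay": 0,"az": 0,"claw": -0.55},{"tx": 0,"ty": 0,"tz": 0,"ax": 0,"ay": 0,"az": 0,"claw": -0.55}]}}

```text
time_s: 9.35
tcp_pos: [0.5345, 0.1223, 0.0716]
eef_rot: [180.0, -0.1, -90.2]
contact_force: [3.0, -8.6, 0.6]
gripper_width: 0.0196
```

```bash
python3 - <<'E'
from h import *
a=cap('side','d5');w=cap('wrist','w5')
cv2.imwrite('pics/v5.png',np.hstack([cv2.resize(a['image'][150:300,165:325],(480,450),interpolation=cv2.INTER_CUBIC),cv2.copyMakeBorder(w['image'][190:340,180:340],0,0,0,0,0) if 0 else cv2.resize(w['image'][150:350,190:330],(315,450),interpolation=cv2.INTER_CUBIC)]))
print(r.get_state()['tcp_pos'],r.get_state()['contact_force'])
for v in range(196,250,4): print(v,pt(w,252,v).round(4))
E
```

```text
[0.53450961 0.12234203 0.07159403] [ 2.97116934 -7.08495065  0.48615471]
196 [0.5361 0.1053 0.0095]
200 [0.5359 0.1033 0.0239]
204 [0.5358 0.1046 0.0279]
208 [0.5358 0.1061 0.0311]
212 [0.5358 0.108  0.0328]
216 [0.5358 0.11   0.0344]
220 [0.5358 0.1125 0.035 ]
224 [0.5358 0.1152 0.0347]
228 [0.5359 0.1182 0.0339]
232 [0.536  0.1227 0.0301]
236 [0.5364 0.1357 0.0084]
240 [0.5364 0.1387 0.0087]
244 [0.5361 0.1338 0.0248]
248 [0.5361 0.1344 0.0292]
```

View pics/v5.png

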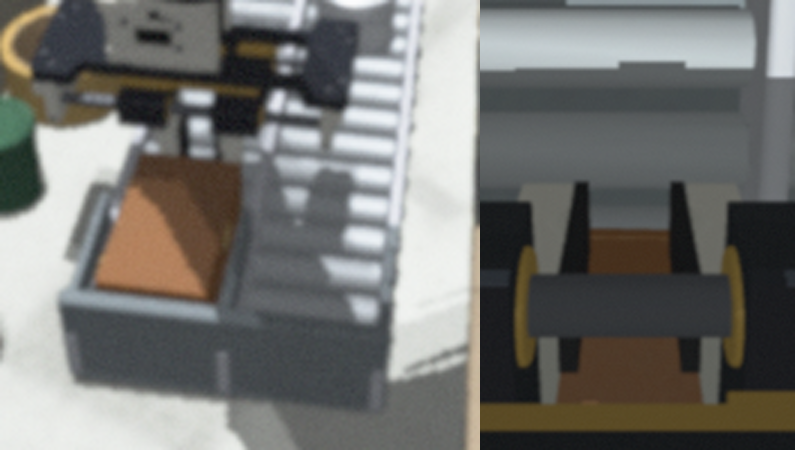

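Contact force rose sharply to 8.6 N at TCP y = 0.122, where the bumper was expected to stop the case. The side view shows the case front right up to the end wall. I'll back off slowly.

Request:
{"name": "step_arm", "arguments": {"increments": [{"tx": 0,"ty": 0,"tz": 0,"ax": 0,"ay": 0,"az": 0,"claw": -0.55},{"tx": 0,"ty": -0.5,"tz": 0,"ax": 0,"ay": 0,"az": 0,"claw": -0.55},{"tx": 0,"ty": -0.5,"tz": 0,"ax": 0,"ay": 0,"az": 0,"claw": -0.55},{"tx": 0,"ty": -0.5,"tz": 0,"ax": 0,"ay": 0,"az": 0,"claw": -0.55},{"tx": 0,"ty": -0.5,"tz": 0,"ax": 0,"ay": 0,"az": 0,"claw": -0.55},{"tx": 0,"ty": -0.5,"tz": 0,"ax": 0,"ay": 0,"az": 0,"claw": -0.55},{"tx": 0,"ty": -1,"tz": 0,"ax": 0,"ay": 0,"az": 0,"claw": -0.55},{"tx": 0,"ty": -3,"tz": 0,"ax": 0,"ay": 0,"az": 0,"claw": -0.55},{"tx": 0,"ty": -10,"tz": 0,"ax": 0,"ay": 0,"az": 0,"claw": -0.55},{"tx": 0,"ty": -20,"tz": 0,"ax": 0,"ay": 0,"az": 0,"claw": -0.55},{"tx": 0,"ty": -20,"tz": 20,"ax": 0,"ay": 0,"az": 0,"claw": -0.55},{"tx": 0,"ty": 0,"tz": 40,"ax": 0,"ay": 0,"az": 0,"claw": -0.55}]}}

```text
time_s: 10.65
tcp_pos: [0.5319, 0.0641, 0.1293]
eef_rot: [179.6, -0.2, -90.3]
contact_force: [1.3, -0.2, -0.4]
gripper_width: 0.02
```

Request:
{"name": "step_arm", "arguments": {"increments": [{"tx": 0,"ty": 0,"tz": 40,"ax": 0,"ay": 0,"az": 0,"claw": -0.55},{"tx": 0,"ty": 0,"tz": 40,"ax": 0,"ay": 0,"az": 0,"claw": -0.55},{"tx": 0,"ty": 0,"tz": 0,"ax": 0,"ay": 0,"az": 0,"claw": -0.55}]}}

```text
time_s: 10.95
tcp_pos: [0.5374, 0.0673, 0.2176]
eef_rot: [-179.5, 0.2, -90.2]
contact_force: [-0.2, 0.7, -0.3]
gripper_width: 0.0195
```

```bash
python3 - <<'E'
from h import *
a=cap('side','d6');w=cap('wrist','w6')
cv2.imwrite('pics/v6.png',np.hstack([cv2.resize(a['image'][110:300,160:330],(425,475),interpolation=cv2.INTER_CUBIC),cv2.copyMakeBorder(cv2.resize(w['image'],(360,270)),0,205,0,0,0)]))
print(r.get_state()['tcp_pos'],r.get_state()['contact_force'])
for v in range(216,262,4): print(v,pt(w,252,v).round(4))
E
```

```text
[0.53469731 0.06689636 0.21246716] [-1.36851202 -0.27457373 -0.2949424 ]
216 [0.5406 0.1122 0.0349]
220 [0.5407 0.1175 0.0337]
224 [0.5413 0.133  0.009 ]
228 [0.5413 0.1384 0.0087]
232 [0.5409 0.1343 0.0289]
236 [0.5406 0.1326 0.043 ]
240 [0.5404 0.1326 0.053 ]
244 [0.5403 0.1325 0.0625]
248 [0.5401 0.132  0.0722]
252 [0.54   0.1339 0.0771]
256 [0.54   0.1386 0.0765]
260 [0.5401 0.1434 0.076 ]
```

View pics/v6.png

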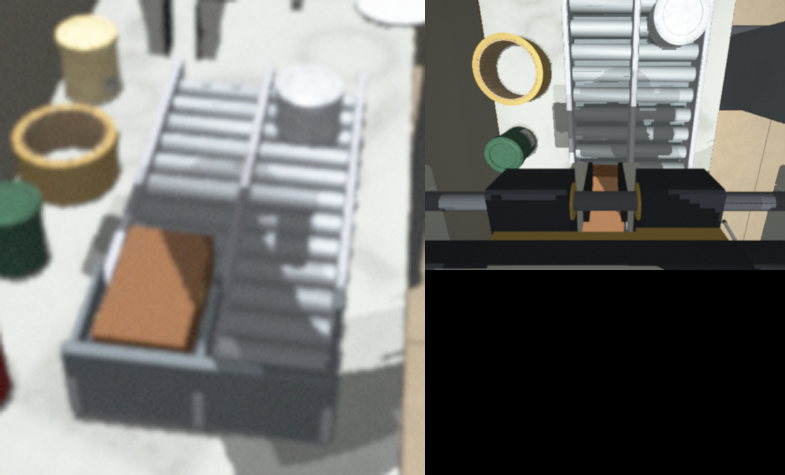

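The case sits against the end wall with its lid flat (corners at about (125,228), (214,237), (187,350) and (93,338)), and the tin is at (308,87). One last numeric check, then I'll hand in.

```bash
python3 - <<'E'
from h import *
a=pickle.load(open('d6.pkl','rb'))
for q in [(125,228),(214,237),(187,350),(93,338)]: print(pt(a,160+q[0]/2.5,110+q[1]/2.5,.078).round(4))
print('tin',pt(a,160+308/2.5,110+87/2.5,.084).round(4))
r.close_job()
E
```

```text
[0.5742 0.1389 0.078 ]
[0.5038 0.1391 0.078 ]
[0.5045 0.2537 0.078 ]
[0.5716 0.2524 0.078 ]
tin [ 0.4495 -0.0615  0.084 ]
the job is handed in; nothing more can be done
```

I pushed the weight case along the far lane with the partly closed fingers, all the way into its bay and against the end bumper. Then I backed off slowly and handed the job in at about 11 s of the 42 s allowed. No verdict was given, so success rests on the checks below.

- **Fully home:** the push force jumped from about 0 to 8.6 N at the position where the bumper was expected. After I withdrew, the case's rear face still measured y = 0.1325, level with where the fingers had left it, so it did not roll back.
- **Straight and level:** the case is within about 2° of the lane. The lid measured about 77 mm high, against the 78 mm expected for a case standing on the rollers.
- **Tin:** it measured about 3.5 mm from its first position, which is within measuring error, and it was never touched.
- **Disagreements:** the side camera put the case's rear edge about 6 mm further into the bay than the wrist camera did. The bumper stopped the case about 3 mm beyond my estimate. Both are within the 12 mm allowed.

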